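# Hang the vial bin back on the louvred rack

### The job

Put the loose bin of vials back on the louvred rack: hang it by its back lip on the free louvre of the top row, above the bin that hangs to the right in the lower row, square to the panel. Feel for the panel and lower the bin gently until the lip has caught and the louvre carries it before you let go; do not bang or shove the rack, tip out the vials or disturb the other things on the worktop.

Things in the scene. Friction and masses are not known exactly. Their poses are not given: they have to be found in the camera images.
- bin_mid (a point): Loose grey bin, 122 long (x) x 60 wide (y) x 66 mm high, walls 3 mm, 0.2 to 0.35 kg filled. Point at half height, 33 mm above its underside, midway across, 53 mm from the back wall's outer face, 69 mm from the front's. x towards the back wall with the lip, z up. Side walls are full height from 35 mm behind the front: grip from above across the 60 mm, here, near their top.
- bin_lip (a point): Hook along the top of the bin's back wall, 44 mm wide (y): a 3 mm thick bridge flush with the bin's top, ending in a 3 mm thick lip turned down. Point: underside of the bridge, middle of the 6.5 mm throat between wall and lip; 3 mm below the bin's top, 3.25 mm behind the back wall. Lip's bottom edge 12 mm below it, lip's rear face 6.25 mm behind it (+x). Axes as the bin's.
- rack_place (a point): Point level with the upper edge of the free top-row louvre, on the free place's middle line, 3 to 39 mm in front of the louvre: the edge's middle lies that far along +x, unmeasured, see rack. x into the panel, away from the robot, y left along the row, z up. Louvre: upright flap 2.5 mm thick, 40 wide, 14 high; behind it a 5 mm slot, open above, then the flat face, going 28 mm higher.
- rack_low (a point): On the rack, 90 mm straight below rack_place, so as far in front of the third row (rows are 45 mm apart), where a like bin hangs: top 3 mm above this height, reaching 135 mm forward of its louvre. More such bins hang 150 mm left of this one and 150 mm left of rack_place. A hung bin has bin_lip at the louvre's edge, its back wall on the flaps, and droops forward up to 0.12 rad.
- rack: Fixed bench rack with panel and bins. White louvred sheet panel 304 mm wide, top 233 mm up, clamped anywhere along slotted brackets: louvres 3 to 39 mm behind rack_place, differently each time, so feel for its face with the lip (it gives 1 mm per 8 N; a 5 N touch is fine, over 20 N a bang). Origin on the worktop under the panel's middle, x into it; rack_place is 27 mm before it, 75 right, 205 up.
- bin: The same loose bin; origin at the middle of its underside, axes as bin_mid.
- vial_a: Glass vial with a grey cap, 21 mm in diameter, 38 mm high, loose in the bin; origin under its foot.
- vial_b: A second such vial, loose in the bin.
- vial_c: A third such vial, loose in the bin.
- vial_carton: Small white carton with a flap, 43x58x41 mm, loose bystander on the worktop to the right of the bin; origin under its middle.
- scissors: Scissors with blue handles, 87x199x9 mm, lying on the worktop in front of the rack, a loose bystander; origin under the middle.
- timer: White timer with a dial, 53x66x56 mm, loose bystander on the worktop behind the bin; origin under its middle.
Mind the look-alikes: they are no part of the job. Leave any blue look-alike of the bin alone.

How it is judged:
By the outcome, as a careful person would: the job done as asked, in the order asked, and still so for the second after the job is handed in, with the robot touching nothing.
It also fails if it takes over 56 s, if anything falls off the work surface, if the arm or the gripper's body presses on something with over 40 N, if the wrist force passes 120 N, or if a joint passes its speed limit or range.

### The arm

A 6-joint arm with a two-finger parallel gripper is mounted at the origin on a cart in front of the work surface, level with it; the furniture and walls round the work are solid. World frame = base frame: x ahead of the robot, y to its left, z up, the work surface at z = 0. Lengths are in mm, angles in rad, forces in N, time in s.
With the tool pointing down it reaches from about 275 to 750 mm from the base axis. Payload 10.2 kg.
Tool frame: the origin (TCP) lies between the finger pads; the fingertips stand 17 mm ahead of it and the grasp point (between the pads) lies 2 mm behind it; y points along the fingers, x is the direction in which the jaws open and shut, and the axes are right-handed (so a half turn about y gives the same grasp; the last joint's range is limited). The gripper opens to 85 mm and grips with 20 to 120 N. Pads are 22 mm wide; open, the fingers measure 114 mm over their backs; the gripper's body (76 mm by 85 mm) begins 54 mm behind the grasp point. The pads swing forward as they close: fully open they stand 13 mm farther back than shut.
Start: joints at [-1.354, 0.313, 1.498, -0, 1.331, -0.223], TCP at [223.512, -475.051, 248.294] pointing down, gripper open.
Joint ranges: [-2.94, 2.94], [-0.97, 2.17], [0.19, 2.56], [-1.23, 4.37], [0.02, 3.11], [-2.88, 2.88]. Speed limits (rad/s): [2.39, 2.39, 3.01, 3.14, 3.14, 3.14].

### API

Orientations are given as a unit quaternion [w, x, y, z].
In Python, from rig import ctrl gives the robot as it stands.
- The arm moves only by the tool jog_arm, never from a script. Its argument "targets" is a list of rows, each an object with "offset": the shift along the tool's x, y, z in m, a list of three; "yaw": the turn about the tool's y in rad. In form: [{"offset": [dx, dy, dz], "yaw": yaw}, ...]. A call has 1 to 12 rows; each row is the pose to reach, as a shift and turn from the pose measured when the call began, along the tool's axes at that moment; what a row does not reach only later rows make up. A row lasts 1/12 s, in which the tool goes at most 41.7 mm and 7.16 degrees, less where a joint would pass 70% of its speed; a pose out of reach is approached as far as the arm can. A call with a gripper value outside its range is refused whole. "fingers" is the finger opening in m, from 0 to 0.0854, set as the call begins (left out, the last holds). The fingers move at their own pace and stop on an object; "grip_force" is the grip in N (left out, the last holds). Time passes only in rows, so rows that repeat a pose let the fingers close. It gives the time, the measured TCP pose, the force and the opening at its end, in the units of the state.
- ctrl.sense(): the state, without advancing time (a new reading comes with each control period).
- ctrl.capture(name): name is "scene" or "top" or "wrist"; returns a dict with "img" (400x640x3 uint8, red, green, blue), "intrinsics" (3x3 intrinsics, pixels), "k1" (the pictures are not rectified: a ray, as slopes to the right and down, at radius r is drawn at 1 + k1 r^2 times it, then the intrinsics apply), "T" (4x4, takes a point from camera to world coordinates); the wrist camera has in their place "mount" (4x4, takes a point from camera to tool coordinates, whose origin is the TCP and whose axes are the tool frame's). Camera axes: x right, y up, looking along -z (the intrinsics and any distortion apply to the point x, -y, -z); pixel columns grow to the right and rows downward; lengths in mm; the calibration is good to about 2 mm. A picture is of the moment at which its call begins: read the wrist's pose just before it. There is no depth.
- ctrl.finish_job(): hands the job in, once; it reports no verdict.
Trained networks look in the newest picture that a camera, given by its name, has taken for a name from the list of things; names that differ only in an ending like _2 or _b are one class to them, and where a whole thing is asked for, a point or a joint stands for the part that bears it (a point fixed in the world has none). Each returns a list of dicts, best first, with "score" (0 to 1); they miss things now and then, are a little off and sometimes report something else, mostly with a low value. They report only what shows in the picture. A call takes as long as a camera call. They do not tell look-alikes from the thing itself.
- ctrl.boxes_of(camera, target): "box" ([left, top, right, bottom] in pixels, round what is visible of it).
- ctrl.regions_of(camera, target): "region" (400x640 bool, what is visible of it) and "box" ([left, top, right, bottom] in pixels, round what is visible of it).
The state is a dict: "time_s": time; "joints": joint angles; "dq": joint speeds; "tau": joint torques, N m; "eef_pos": TCP position; "ee_rot": TCP orientation; "force": force on the tool from outside, world axes, zero at the start; "wrist_torque": the same for the moment, N m; "grip_width": opening from 0.0 (shut) to 1.0 (fully open).
Only numpy, scipy, OpenCV 4.12 (cv2) and the standard library are available. Lean on these libraries where they do the work, as an engineer would, in place of code of your own. Each camera call takes 0.05 s, during which the arm holds its last target.

## Working session

There is one attempt and no reset: what is moved stays moved. The work goes in short steps, Python scripts to look and compute and a tool call to move; the robot and the scene stay as the last step left them, time stands still between calls to the robot, and variables do not carry over. Pictures are saved under pics/ and viewed, and the job is handed in when it is done.

Besides the shell and the picture viewer there is one more tool, called after "Request:" in YAML: its name, and indented under it one key for each argument. jog_arm: Moves the arm, as the interface text tells. Its arguments: {"type":"object","properties":{"targets":{"type":"array"},"fingers":{"type":"number"},"grip_force":{"type":"number"}},"required":["targets"]}

```bash
ls; mkdir -p pics; python3 - <<'E'
from rig import ctrl
import cv2,numpy as np
s=ctrl.sense(); print({k:np.round(v,4).tolist() for k,v in s.items()})
for n in ["scene","top"]:
    c=ctrl.capture(n); cv2.imwrite(f"pics/{n}0.png",c["img"][:,:,::-1])
    print(n,c["intrinsics"],c["k1"],np.round(c["T"],3).tolist())
    for t in ["bin","bin_mid","rack","vial_a","timer","vial_carton","scissors"]:
        print(t,[(np.round(b["box"]).tolist(),round(b["score"],2)) for b in ctrl.boxes_of(n,t)])
E
```

```text
pics
{'time_s': 0.0, 'joints': [-1.3544, 0.3135, 1.4984, -0.0, 1.331, -0.2234], 'dq': [0.0006, 0.0019, 0.0002, 0.0003, -0.001, -0.0001], 'tau': [0.0002, -41.227, -25.974, -0.0002, 0.0042, 0.0], 'eef_pos': [223.4675, -474.8083, 247.7341], 'ee_rot': [0.5974, -0.5967, 0.3792, -0.3786], 'force': [-0.176, -0.1281, -1.062], 'wrist_torque': [0.0051, 0.0032, -0.0129], 'grip_width': 0.9963}
scene [[474.43959575   0.         319.86533112]
 [  0.         474.43959575 203.13795765]
 [  0.           0.           1.        ]] -0.06627687591597092 [[-0.246, 0.588, -0.771, -400.578], [-0.969, -0.157, 0.189, 112.34], [-0.01, 0.793, 0.609, 919.423], [0.0, 0.0, 0.0, 1.0]]
bin [([306.0, 258.0, 336.0, 293.0], 0.81), ([357.0, 236.0, 381.0, 286.0], 0.65)]
bin_mid [([357.0, 236.0, 383.0, 292.0], 0.96), ([306.0, 260.0, 336.0, 298.0], 0.64)]
rack [([149.0, 159.0, 271.0, 280.0], 0.77)]
vial_a [([356.0, 254.0, 364.0, 270.0], 0.67), ([371.0, 248.0, 377.0, 262.0], 0.61), ([368.0, 261.0, 377.0, 274.0], 0.54)]
timer [([356.0, 200.0, 378.0, 218.0], 0.92)]
vial_carton [([420.0, 227.0, 447.0, 254.0], 0.8)]
scissors [(
[... 159 characters left out ...]
7 ]
 [  0.           0.           1.        ]] -0.08896381835479027 [[-0.0, 0.991, -0.13, 430.279], [-1.0, -0.002, -0.016, -134.022], [-0.016, 0.13, 0.991, 1177.466], [0.0, 0.0, 0.0, 1.0]]
bin [([342.0, 226.0, 380.0, 280.0], 0.69), ([271.0, 245.0, 326.0, 282.0], 0.61)]
bin_mid [([340.0, 226.0, 377.0, 279.0], 0.69), ([276.0, 242.0, 325.0, 281.0], 0.63)]
rack [([129.0, 140.0, 275.0, 233.0], 0.83)]
vial_a [([357.0, 261.0, 364.0, 266.0], 0.6), ([352.0, 247.0, 364.0, 248.0], 0.39)]
timer [([374.0, 159.0, 399.0, 184.0], 0.83)]
vial_carton [([426.0, 224.0, 454.0, 249.0], 0.6), ([342.0, 227.0, 379.0, 278.0], 0.37), ([375.0, 158.0, 401.0, 181.0], 0.15)]
scissors [([187.0, 248.0, 244.0, 281.0], 0.61)]
```

View pics/scene0.png

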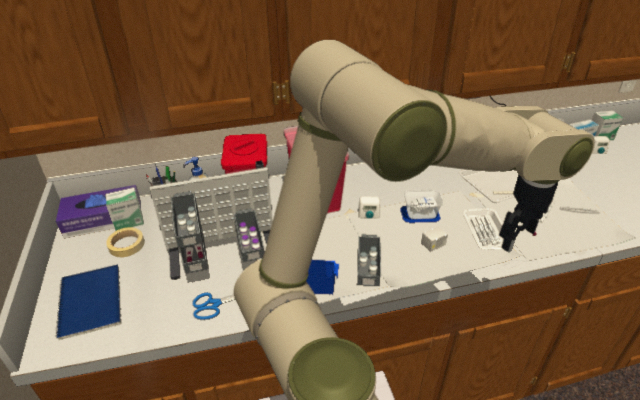

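View pics/top0.png

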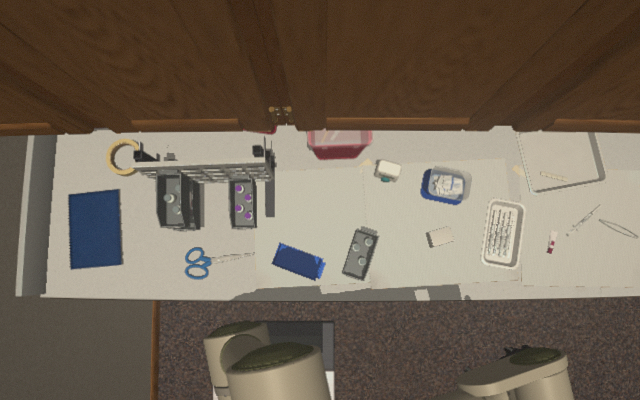

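```bash
python3 - <<'E'
import cv2
a=cv2.imread("pics/scene0.png")[220:310,280:410]; cv2.imwrite("pics/sc_crop.png",cv2.resize(a,None,fx=6,fy=6,interpolation=cv2.INTER_CUBIC))
a=cv2.imread("pics/top0.png")[215:295,260:390]; cv2.imwrite("pics/top_crop.png",cv2.resize(a,None,fx=6,fy=6,interpolation=cv2.INTER_CUBIC))
a=cv2.imread("pics/top0.png")[120:250,110:290]; cv2.imwrite("pics/top_rack.png",cv2.resize(a,None,fx=4,fy=4,interpolation=cv2.INTER_CUBIC))
a=cv2.imread("pics/scene0.png")[145:295,135:290]; cv2.imwrite("pics/sc_rack.png",cv2.resize(a,None,fx=4,fy=4,interpolation=cv2.INTER_CUBIC))
E
```

```text
(no output)
```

View pics/sc_crop.png

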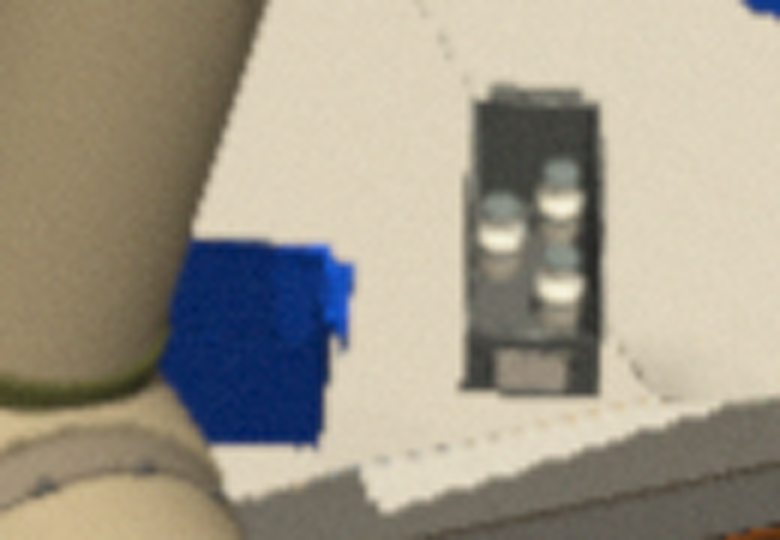

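View pics/top_crop.png

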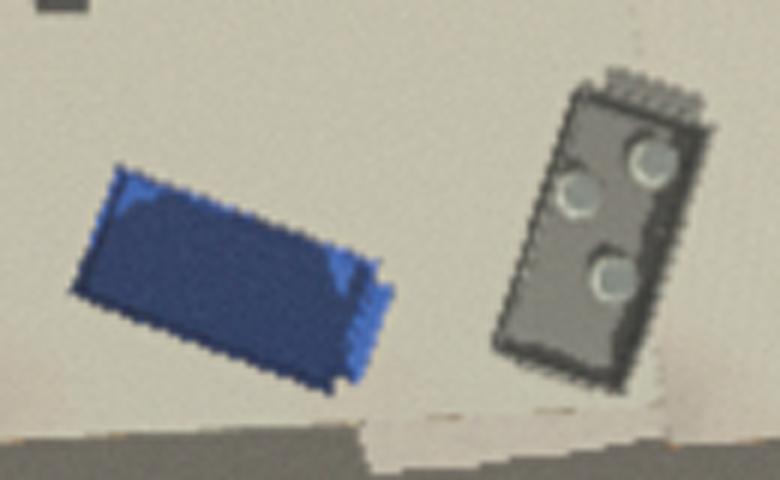

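View pics/top_rack.png

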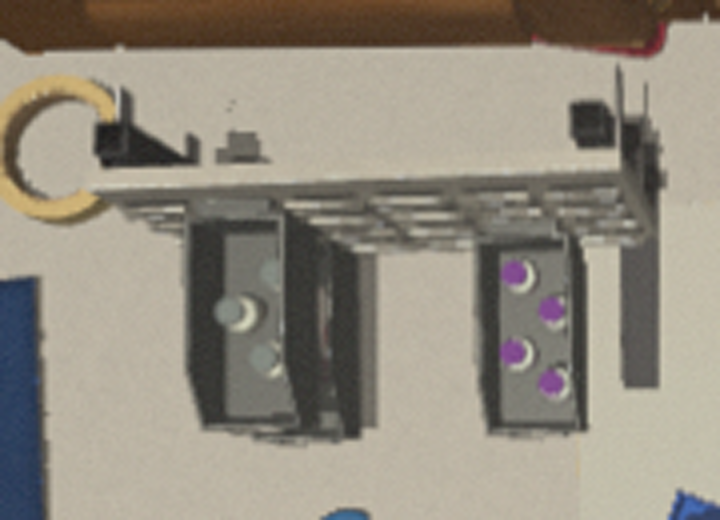

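View pics/sc_rack.png

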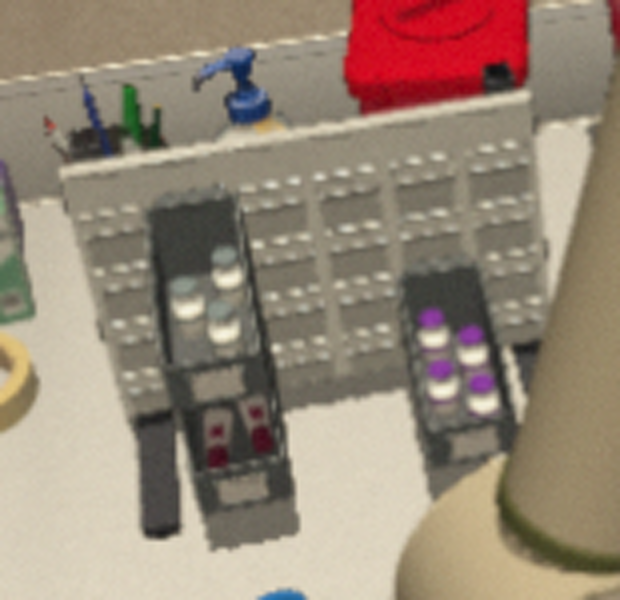

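The loose things that could be taken for the bin are these:
- The grey bin with a lip and three grey-capped vials, at top (360,253) and scene (369,262). This is the target.
- The blue look-alike, at top (298,262).
- The hung grey bins, at top (178,205) and (243,204).

The close crops show grey plastic, the lip and 3 vials, so I choose the grey bin. The free place is the top row above the bin with purple caps, at about scene (247,187).

```bash
cat > h.py <<'E'
import numpy as np, cv2
from scipy.optimize import least_squares
from scipy.spatial.transform import Rotation as Rot
def quat(q): return Rot.from_quat([q[1],q[2],q[3],q[0]])
def proj(c,T,P):
    P=np.atleast_2d(P).astype(float); Pc=(P-T[:3,3])@T[:3,:3]
    u=Pc[:,0]/-Pc[:,2]; v=-Pc[:,1]/-Pc[:,2]
    s=1+c["k1"]*(u*u+v*v); K=c["intrinsics"]
    return np.c_[K[0,0]*u*s+K[0,2],K[1,1]*v*s+K[1,2]]
def ray(c,T,px):
    K=c["intrinsics"]; p=np.atleast_2d(px).astype(float)
    d=np.c_[(p[:,0]-K[0,2])/K[0,0],(p[:,1]-K[1,2])/K[1,1]]
    u=d.copy()
    for _ in range(20): u=d/(1+c["k1"]*(u**2).sum(1,keepdims=True))
    D=np.c_[u[:,0],-u[:,1],-np.ones(len(u))]@T[:3,:3].T
    return T[:3,3],D
def onz(c,T,px,z):
    o,D=ray(c,T,px); return o+D*((z-o[2])/D[:,2])[:,None]
def toolT(s):
    T=np.eye(4);T[:3,:3]=quat(s["ee_rot"]).as_matrix();T[:3,3]=s["eef_pos"];return T
def wristT(s,c): return toolT(s)@np.asarray(c["mount"])
def rz(a): return np.array([[np.cos(a),-np.sin(a),0],[np.sin(a),np.cos(a),0],[0,0,1]])
E
python3 - <<'E'
from rig import ctrl
from h import *
s=ctrl.sense();print(np.round(toolT(s),3))
t=ctrl.capture("top");sc=ctrl.capture("scene")
obs=[]
# bin points in bin frame (origin mid underside): x back = +61
M={'bl':(61,30,66),'br':(61,-30,66),'fl0':(-61,30,0),'fr0':(-61,-30,0)}
O=[(t,'bl',(357,229.7)),(t,'br',(378.7,236.3)),(sc,'bl',(359.7,236.7)),(sc,'br',(379.7,237.2)),(sc,'fl0',(357.5,285)),(sc,'fr0',(379.7,285.5))]
def f(p):
    R=rz(p[2]);return np.concatenate([(proj(c,c["T"],R@np.array(M[k])+[p[0],p[1],0])-px).ravel() for c,k,px in O])
r=least_squares(f,[430,-230,-.3]);print("bin",r.x,r.fun.round(1))
for c,pp in((t,[(133.7,165),(265,158.5),(135,168),(265,163.7)]),(sc,[(150.5,187.5),(267.5,168.2)])):
    print(onz(c,c["T"],pp,233).round(1).tolist())
print("carton/timer/scis",onz(t,t["T"],[(440,237),(387,170),(193,264),(215,264),(298,262)],20).round(0).tolist())
E
```

```text
[[ 4.26000e-01 -0.00000e+00  9.05000e-01  2.23500e+02]
 [-9.05000e-01 -0.00000e+00  4.26000e-01 -4.75052e+02]
 [-0.00000e+00 -1.00000e+00 -0.00000e+00  2.48289e+02]
 [ 0.00000e+00  0.00000e+00  0.00000e+00  1.00000e+00]]
bin [ 4.45903904e+02 -2.27992625e+02 -3.17422377e-01] [-0.4 -0.2  0.5  0.5 -1.3 -1.3  0.9 -0.9 -0.4  0.5  0.6  1. ]
[[646.0, 292.4, 233.0], [658.2, -5.4, 233.0], [639.0, 288.9, 233.0], [646.4, -5.6, 233.0]]
[[641.5, 295.7, 233.0], [650.8, -4.8, 233.0]]
carton/timer/scis [[496.0, -443.0, 20.0], [677.0, -306.0, 20.0], [425.0, 211.0, 20.0], [425.0, 152.0, 20.0], [431.0, -67.0, 20.0]]
```

Request:
jog_arm:
  targets:
    - {"offset": [-0.006,0,0.015],"yaw": 0.03}
    - {"offset": [-0.018,0,0.045],"yaw": 0.1}
    - {"offset": [-0.032,0,0.08],"yaw": 0.2}
    - {"offset": [-0.045,0,0.115],"yaw": 0.3}
    - {"offset": [-0.06,0,0.15],"yaw": 0.4}
    - {"offset": [-0.074,0,0.187],"yaw": 0.5}
    - {"offset": [-0.088,0,0.225],"yaw": 0.6}
    - {"offset": [-0.1,0,0.255],"yaw": 0.68}
    - {"offset": [-0.112,0,0.285],"yaw": 0.73}
    - {"offset": [-0.12,0,0.305],"yaw": 0.757}
    - {"offset": [-0.123,0,0.312],"yaw": 0.757}
    - {"offset": [-0.123,0,0.312],"yaw": 0.757}
  fingers: 0.0854
  grip_force: 40

```text
time_s: 1.9
eef_pos: [454.1, -229.9, 248.3]
ee_rot: [0.416, -0.416, 0.572, -0.572]
force: [-0.2, -1.1, 0.0]
grip_width: 1.003
```

```bash
python3 - <<'E'
from rig import ctrl
from h import *
s=ctrl.sense();c=ctrl.capture("wrist");cv2.imwrite("pics/w1.png",c["img"][:,:,::-1])
print(s["time_s"],s["eef_pos"],s["force"],s["joints"],np.round(toolT(s)[:3,:3],3).tolist());print(c["intrinsics"],c["k1"],np.round(c["mount"],2).tolist())
for t in["bin","vial_a"]:print(t,[(np.round(b["box"]).tolist(),round(b["score"],2)) for b in ctrl.boxes_of("wrist",t)])
E
```

```text
1.9 [ 454.11158227 -229.91658396  248.25098561] [-0.23609226 -1.05468164  0.03493183] [-6.99217886e-01  2.77663843e-01  1.54501810e+00  4.02278196e-05
  1.31896185e+00  1.18568528e+00] [[-0.309, -0.0, 0.951], [-0.951, 0.0, -0.309], [-0.0, -1.0, -0.0]]
[[285.45190338   0.         322.8392797 ]
 [  0.         285.45190338 197.43810375]
 [  0.           0.           1.        ]] 0.0034401665274487033 [[1.0, -0.0, 0.0, 0.19], [0.0, 0.31, -0.95, -124.32], [0.0, 0.95, 0.31, 80.13], [0.0, 0.0, 0.0, 1.0]]
bin [([293.0, 116.0, 351.0, 224.0], 0.88), ([152.0, 194.0, 257.0, 261.0], 0.82)]
vial_a [([322.0, 174.0, 339.0, 194.0], 0.67), ([324.0, 129.0, 343.0, 153.0], 0.65), ([301.0, 151.0, 320.0, 171.0], 0.54)]
```

View pics/w1.png

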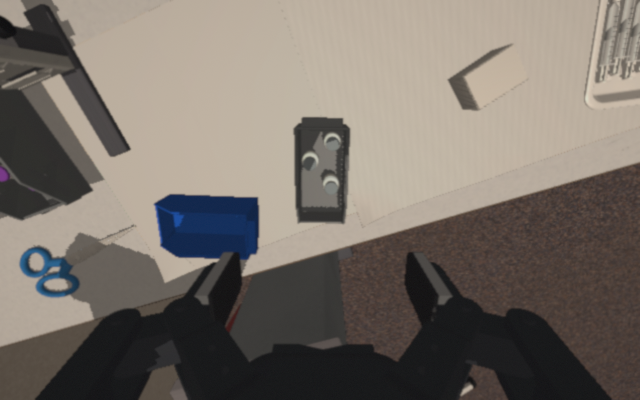

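```bash
python3 - <<'E'
from rig import ctrl
from h import *
a=cv2.imread("pics/w1.png")[100:240,270:380]
cv2.imwrite("pics/w1c.png",cv2.resize(a,None,fx=4.2,fy=4.2,interpolation=cv2.INTER_CUBIC)) 
s=ctrl.sense();c=ctrl.capture("wrist");T=wristT(s,c)
print(T[:3,3])
p=[445.9,-228,-.3174]
for q in [(61,30,66),(61,-30,66),(-26,30,66),(-26,-30,66),(-61,30,0),(-61,-30,0),(67,22,66),(67,-22,66)]:
    print(q,proj(c,T,rz(p[2])@np.array(q)+[p[0],p[1],0]).round(1), ((proj(c,T,rz(p[2])@np.array(q)+[p[0],p[1],0])-[270,100])*4.2).round())
E
```

```text
[ 528.91907061 -257.00146795  372.55550141]
(61, 30, 66) [[292.9 129.8]] [[ 96. 125.]]
(61, -30, 66) [[350.1 129.8]] [[336. 125.]]
(-26, 30, 66) [[295.3 207.6]] [[106. 452.]]
(-26, -30, 66) [[347.7 207.6]] [[327. 452.]]
(-61, 30, 0) [[300.4 214.6]] [[128. 481.]]
(-61, -30, 0) [[343.2 214.6]] [[307. 481.]]
(67, 22, 66) [[300.3 123.9]] [[127. 100.]]
(67, -22, 66) [[342.6 123.9]] [[305. 101.]]
```

View pics/w1c.png

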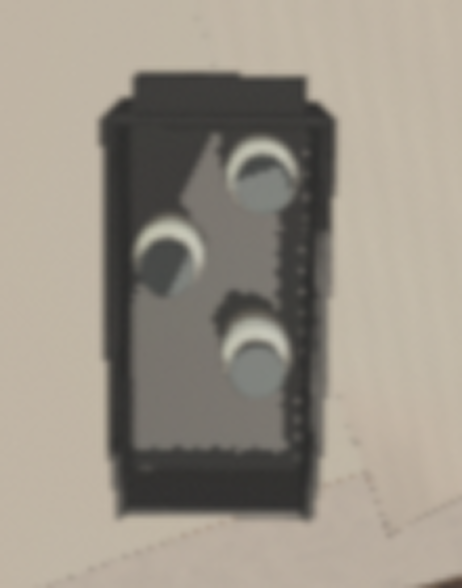

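Request:
jog_arm:
  targets:
    - {"offset": [0.001,0.02,0.001],"yaw": 0.01}
    - {"offset": [0.001,0.05,0.001],"yaw": 0.01}
    - {"offset": [0.001,0.08,0.001],"yaw": 0.01}
    - {"offset": [0.001,0.11,0.001],"yaw": 0.01}
    - {"offset": [0.001,0.135,0.001],"yaw": 0.01}
    - {"offset": [0.001,0.155,0.001],"yaw": 0.01}
    - {"offset": [0.001,0.17,0.001],"yaw": 0.01}
    - {"offset": [0.001,0.182,0.001],"yaw": 0.01}
    - {"offset": [0.001,0.191,0.001],"yaw": 0.01}
    - {"offset": [0.001,0.197,0.001],"yaw": 0.01}
    - {"offset": [0.001,0.2,0.001],"yaw": 0.01}
    - {"offset": [0.001,0.2,0.001],"yaw": 0.01}

```text
time_s: 3.1
eef_pos: [453.2, -233.5, 48.1]
ee_rot: [0.411, -0.412, 0.575, -0.575]
force: [-0.1, -0.8, -0.6]
grip_width: 1.003
```

```bash
python3 - <<'E'
from rig import ctrl
from h import *
s=ctrl.sense();c=ctrl.capture("wrist");cv2.imwrite("pics/w2.png",c["img"][:,:,::-1])
print(s["time_s"],s["eef_pos"],s["force"])
E
```

```text
3.1 [ 453.1713726  -233.4814663    48.12610399] [-0.13939736 -0.84460487 -0.631949  ]
```

View pics/w2.png

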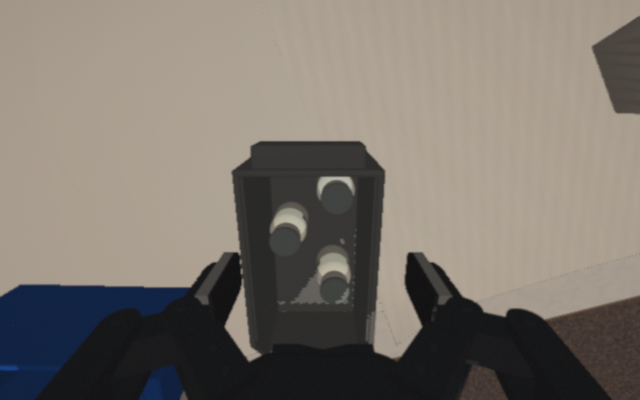

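The wrist view shows the bin centred near column 309, while the tool centre is at 322. It sits about 5 mm to tool -x, so I'll shift and then close.

Request:
jog_arm:
  targets:
    - {"offset": [-0.003,0,0.001],"yaw": 0.0}
    - {"offset": [-0.005,0,0.001],"yaw": 0.0}
    - {"offset": [-0.005,0,0.001],"yaw": 0.0}
    - {"offset": [-0.005,0,0.001],"yaw": 0.0}

```text
time_s: 3.48
eef_pos: [456.2, -229.0, 48.9]
ee_rot: [-0.412, 0.412, -0.575, 0.575]
force: [-0.5, 0.1, 0.4]
grip_width: 1.0
```

Request:
jog_arm:
  targets:
    - {"offset": [0,0,0],"yaw": 0}
    - {"offset": [0,0,0],"yaw": 0}
    - {"offset": [0,0,0],"yaw": 0}
    - {"offset": [0,0,0],"yaw": 0}
    - {"offset": [0,0,0],"yaw": 0}
    - {"offset": [0,0,0],"yaw": 0}
    - {"offset": [0,0,0],"yaw": 0}
    - {"offset": [0,0,0],"yaw": 0}
    - {"offset": [0,0,0],"yaw": 0}
  fingers: 0.05
  grip_force: 45

```text
time_s: 4.23
eef_pos: [456.3, -229.0, 49.2]
ee_rot: [-0.412, 0.412, -0.574, 0.575]
force: [-0.3, 0.9, 5.4]
grip_width: 0.693
```

```bash
python3 - <<'E'
from rig import ctrl
from h import *
s=ctrl.sense();c=ctrl.capture("wrist");cv2.imwrite("pics/w3.png",c["img"][:,:,::-1])
print(s["time_s"],s["eef_pos"],s["force"],s["grip_width"]*85.4,s["wrist_torque"])
E
```

```text
4.2333 [ 456.3141985  -229.01993333   49.20329963] [-0.34015261  0.93897566  5.35975314] 59.15469841327149 [ 0.41032661 -0.00580552 -0.05188941]
```

View pics/w3.png

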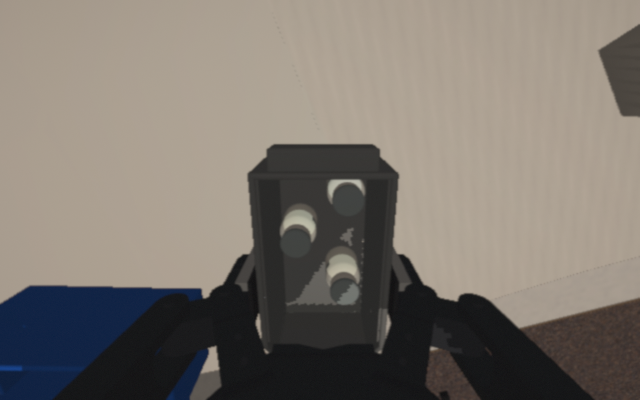

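```bash
python3 - <<'E'
from rig import ctrl
from h import *
a=cv2.imread("pics/w3.png")[130:200,230:410]
cv2.imwrite("pics/w3c.png",cv2.resize(a,None,fx=4,fy=4,interpolation=cv2.INTER_CUBIC)) 
s=ctrl.sense();c=ctrl.capture("wrist");T=wristT(s,c);TT=toolT(s)
P=onz(c,T,[(248,177),(398,177),(268,146),(379,146)],66)
print(((P-TT[:3,3])@TT[:3,:3]).round(1))
print(T[:3,3])
E
```

```text
[[-28.9 -16.7  52.8]
 [ 29.3 -16.7  52.9]
 [-20.4 -16.7  64.8]
 [ 21.2 -16.7  64.8]]
[ 531.99028977 -254.93256607  173.62813725]
```

View pics/w3c.png

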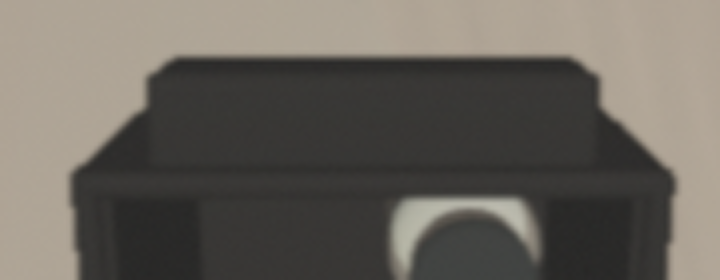

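Request:
jog_arm:
  targets:
    - {"offset": [0,-0.003,0],"yaw": 0}
    - {"offset": [0,-0.01,0],"yaw": 0}
    - {"offset": [0,-0.022,0],"yaw": 0}
    - {"offset": [0,-0.038,0],"yaw": 0}
    - {"offset": [0,-0.056,0],"yaw": 0}
    - {"offset": [0,-0.076,0],"yaw": 0}
    - {"offset": [0,-0.096,0],"yaw": 0}
    - {"offset": [0,-0.116,0],"yaw": 0}
    - {"offset": [0,-0.134,0],"yaw": 0}
    - {"offset": [0,-0.148,0],"yaw": 0}
    - {"offset": [0,-0.156,0],"yaw": 0}
    - {"offset": [0,-0.16,0],"yaw": 0}

```text
time_s: 5.33
eef_pos: [456.2, -229.0, 210.2]
ee_rot: [-0.412, 0.411, -0.574, 0.576]
force: [0.4, 0.8, -3.3]
grip_width: 0.694
```

```bash
python3 - <<'E'
from rig import ctrl
from h import *
s=ctrl.sense();c=ctrl.capture("wrist");cv2.imwrite("pics/w4.png",c["img"][:,:,::-1])
print(s["time_s"],s["eef_pos"],s["force"],s["grip_width"]*85.4,s["wrist_torque"]);print(toolT(s)[:3,:3].round(3))
E
```

```text
5.3333 [ 456.2003414  -228.97743661  210.21664279] [ 0.43756792  0.75000518 -3.2756276 ] 59.296092396424335 [ 0.01151525 -0.0395162   0.02446534]
[[-0.322  0.002  0.947]
 [-0.947 -0.002 -0.322]
 [ 0.001 -1.     0.002]]
```

View pics/w4.png

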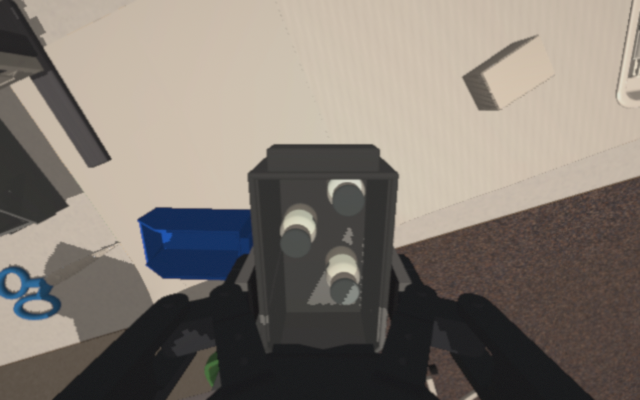

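Request:
jog_arm:
  targets:
    - {"offset": [-0.003,0,0],"yaw": 0}
    - {"offset": [-0.01,0,-0.001],"yaw": -0.02}
    - {"offset": [-0.021,0,-0.002],"yaw": -0.04}
    - {"offset": [-0.036,0,-0.003],"yaw": -0.06}
    - {"offset": [-0.054,0,-0.005],"yaw": -0.09}
    - {"offset": [-0.074,0,-0.007],"yaw": -0.12}
    - {"offset": [-0.095,0,-0.009],"yaw": -0.15}
    - {"offset": [-0.116,0,-0.011],"yaw": -0.18}
    - {"offset": [-0.135,0,-0.012],"yaw": -0.2}
    - {"offset": [-0.151,0,-0.013],"yaw": -0.22}
    - {"offset": [-0.162,0,-0.014],"yaw": -0.23}
    - {"offset": [-0.167,0,-0.014],"yaw": -0.24}

```text
time_s: 6.38
eef_pos: [496.8, -64.4, 209.5]
ee_rot: [-0.478, 0.478, -0.52, 0.521]
force: [0.0, 0.5, -2.9]
grip_width: 0.695
```

```bash
python3 - <<'E'
from rig import ctrl
from h import *
s=ctrl.sense();c=ctrl.capture("wrist");cv2.imwrite("pics/w5.png",c["img"][:,:,::-1])
c=ctrl.capture("scene");cv2.imwrite("pics/s5.png",c["img"][:,:,::-1])
c=ctrl.capture("top");cv2.imwrite("pics/t5.png",c["img"][:,:,::-1])
R=toolT(s)[:3,:3];d=np.array([530,70,212])-s["eef_pos"]
print(s["time_s"],s["eef_pos"],s["force"],s["grip_width"]*85.4,R[:,2]);print(R.T@d, .03-np.arctan2(R[1,2],R[0,2]))
E
```

```text
6.3833 [496.76669552 -64.42177942 209.53974504] [ 0.02080894  0.48389545 -2.92073546] 59.34193799996788 [ 0.996374   -0.08507445  0.00109191]
[-136.75919903   -2.57592586   21.67962755] 0.11517746254170723
```

View pics/w5.png

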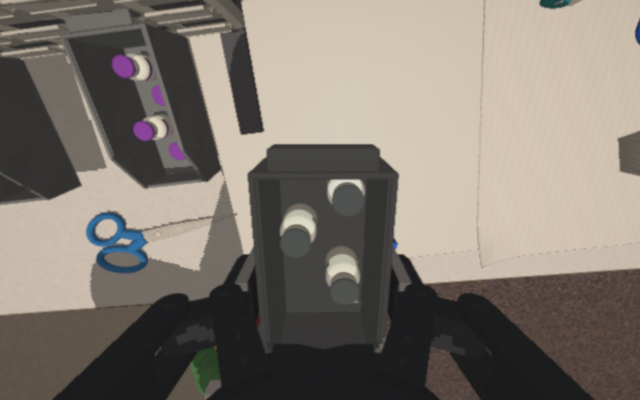

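View pics/s5.png

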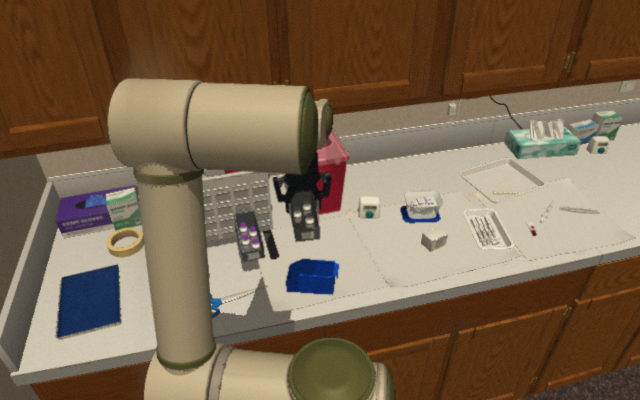

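Request:
jog_arm:
  targets:
    - {"offset": [-0.003,0,0],"yaw": 0}
    - {"offset": [-0.01,-0.001,0.002],"yaw": -0.02}
    - {"offset": [-0.02,-0.001,0.004],"yaw": -0.03}
    - {"offset": [-0.034,-0.002,0.006],"yaw": -0.04}
    - {"offset": [-0.05,-0.003,0.009],"yaw": -0.05}
    - {"offset": [-0.068,-0.003,0.012],"yaw": -0.06}
    - {"offset": [-0.086,-0.003,0.015],"yaw": -0.08}
    - {"offset": [-0.103,-0.003,0.018],"yaw": -0.09}
    - {"offset": [-0.118,-0.003,0.02],"yaw": -0.1}
    - {"offset": [-0.13,-0.003,0.021],"yaw": -0.11}
    - {"offset": [-0.136,-0.003,0.022],"yaw": -0.115}
    - {"offset": [-0.137,-0.003,0.022],"yaw": -0.115}

```text
time_s: 7.53
eef_pos: [530.7, 69.2, 212.5]
ee_rot: [-0.507, 0.507, -0.492, 0.493]
force: [-0.3, 0.2, -3.1]
grip_width: 0.696
```

```bash
python3 - <<'E'
from rig import ctrl
from h import *
s=ctrl.sense();c=ctrl.capture("wrist");cv2.imwrite("pics/w6.png",c["img"][:,:,::-1])
cv2.imwrite("pics/w6c.png",cv2.resize(c["img"][0:160,120:520,::-1],None,fx=2,fy=2,interpolation=cv2.INTER_CUBIC))
R=toolT(s)[:3,:3]
print(s["time_s"],s["eef_pos"],s["force"],s["grip_width"]*85.4,R.round(4).tolist())
print(wristT(s,c).round(3).tolist())
c=ctrl.capture("scene");cv2.imwrite("pics/s6.png",c["img"][:,:,::-1])
E
```

```text
7.5333 [530.74735191  69.1985456  212.49766982] [-0.26022163  0.22359403 -3.12344745] 59.4262968119352 [[0.0289, 0.0014, 0.9996], [-0.9996, -0.0017, 0.029], [0.0018, -1.0, 0.0014]]
[[0.03, 0.949, 0.313, 610.649], [-1.0, 0.028, 0.01, 71.846], [0.001, -0.313, 0.95, 336.925], [0.0, 0.0, 0.0, 1.0]]
```

View pics/w6.png

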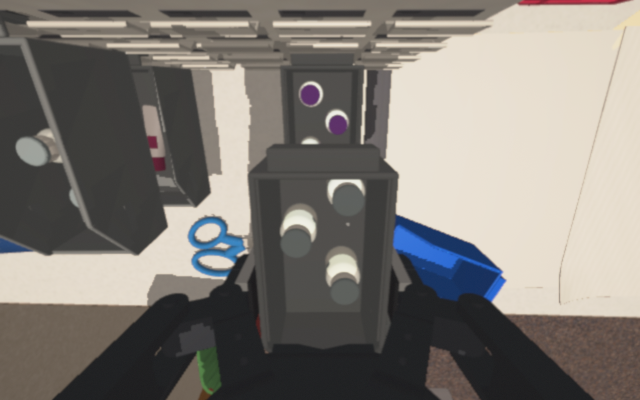

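View pics/w6c.png

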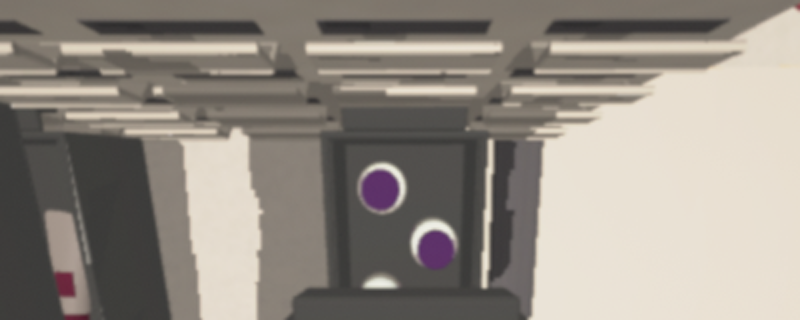

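```bash
python3 - <<'E'
from rig import ctrl
from h import *
s=ctrl.sense();c=ctrl.capture("wrist");T=wristT(s,c)
img=c["img"].astype(float).mean(2)
cv2.imwrite("pics/w7c.png",cv2.resize(c["img"][0:40,250:400,::-1],None,fx=5,fy=8,interpolation=cv2.INTER_CUBIC))
for x in (160,180,200,220,290,310,330,350,410,430,450,470):
    col=img[10:35,x-4:x+5].mean(1);w=np.clip(col[8:20]-120,0,None);print(x,round((np.arange(18,30)*w).sum()/w.sum(),2),col.astype(int).tolist())
P=onz(c,T,[(200,23.5),(322,23.5),(450,23.5),(272.5,23.5),(371,23.5)],205);print(P.round(1))
E
```

```text
160 23.41 [81, 68, 74, 86, 99, 109, 116, 118, 118, 122, 141, 174, 199, 209, 207, 196, 172, 136, 105, 103, 108, 107, 104, 102, 92]
180 22.42 [74, 51, 46, 49, 53, 56, 70, 95, 112, 122, 142, 175, 200, 205, 180, 132, 104, 95, 92, 93, 94, 96, 101, 108, 131]
200 23.46 [78, 58, 54, 54, 54, 55, 63, 80, 92, 105, 139, 179, 202, 211, 210, 197, 172, 141, 118, 112, 106, 96, 93, 94, 98]
220 23.33 [78, 59, 54, 54, 54, 58, 74, 99, 114, 124, 149, 182, 204, 213, 211, 197, 171, 140, 118, 115, 115, 113, 109, 108, 115]
290 23.26 [72, 51, 46, 49, 53, 60, 80, 104, 112, 118, 147, 187, 210, 219, 216, 197, 166, 132, 104, 103, 113, 116, 116, 123, 152]
310 23.24 [71, 56, 54, 54, 54, 57, 69, 86, 95, 109, 145, 189, 211, 219, 214, 194, 164, 133, 117, 112, 112, 114, 116, 122, 150]
330 23.06 [70, 56, 54, 54, 54, 59, 80, 104, 117, 126, 154, 191, 212, 220, 213, 191, 160, 129, 117, 115, 115, 115, 115, 122, 149]
350 23.0 [69, 56, 54, 54, 54, 61, 86, 110, 117, 126, 156, 193, 213, 219, 212, 189, 158, 128, 117, 116, 116, 116, 116, 127, 156]
410 22.75 [59, 46, 47, 51, 55, 66, 85, 99, 104, 125, 165, 199, 214, 216, 204, 180, 147, 115, 104, 111, 115, 116, 120, 138, 165]
430 22.61 [61, 54, 54, 54, 55, 65, 86, 103, 112, 133, 169, 200, 213, 213, 201, 176, 144, 117, 112, 114, 114, 114, 118, 137, 165]
450 22.24 [59, 54, 54, 54, 56, 69, 94, 112, 126, 157, 189, 204, 212, 211, 198, 172, 141, 118, 114, 115, 115, 115, 119, 139, 169]
470 22.24 [58, 54, 55, 59, 67, 84, 103, 114, 123, 149, 182, 202, 211, 208, 194, 166, 134, 116, 115, 115, 117, 124, 141, 170, 195]
[[639.7 120.9 205. ]
 [641.2  71.6 205. ]
 [642.6  19.8 205. ]
 [640.6  91.7 205. ]
 [641.7  51.8 205. ]]
```

View pics/w7c.png

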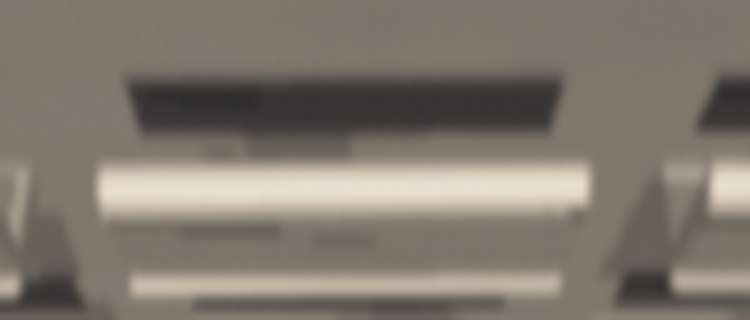

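View pics/s6.png

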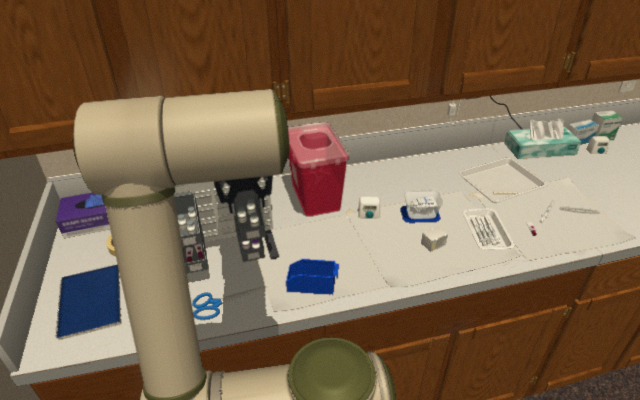

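```bash
python3 - <<'E'
from rig import ctrl
from h import *
for i in range(2):
    s=ctrl.sense();c=ctrl.capture("wrist");T=wristT(s,c)
    print(s["time_s"],s["eef_pos"].round(2),s["force"].round(2),toolT(s)[:3,:3].round(4).tolist(),T[:3,3].round(1))
    P=onz(c,T,[(200,23.5),(322,23.5),(450,23.5),(272.5,23.5),(371,23.5)],205)
    print(P.round(1).tolist(),((P-s["eef_pos"])@toolT(s)[:3,:3]).round(1).tolist())
E
```

```text
7.6833 [530.59  67.73 212.51] [ 0.3  -0.11 -3.9 ] [[0.0269, 0.0013, 0.9996], [-0.9996, -0.002, 0.0269], [0.0021, -1.0, 0.0012]] [610.5  70.3 336.9]
[[639.7, 120.6, 205.0], [641.2, 71.2, 205.0], [642.6, 19.4, 205.0], [640.6, 91.3, 205.0], [641.7, 51.4, 205.0]] [[-49.9, 7.5, 110.5], [-0.6, 7.6, 110.6], [51.3, 7.8, 110.6], [-20.6, 7.6, 110.6], [19.3, 7.7, 110.6]]
7.7333 [530.6   67.59 212.56] [ 0.47 -0.42 -3.13] [[0.0265, 0.0013, 0.9996], [-0.9996, -0.002, 0.0265], [0.002, -1.0, 0.0013]] [610.5  70.1 337. ]
[[639.8, 120.4, 205.0], [641.2, 71.1, 205.0], [642.6, 19.2, 205.0], [640.6, 91.1, 205.0], [641.7, 51.2, 205.0]] [[-49.9, 7.6, 110.5], [-0.6, 7.7, 110.6], [51.3, 7.8, 110.6], [-20.6, 7.7, 110.6], [19.3, 7.7, 110.6]]
```

Request:
jog_arm:
  targets:
    - {"offset": [0,0.001,0.003],"yaw": 0}
    - {"offset": [0,0.002,0.009],"yaw": -0.003}
    - {"offset": [0,0.003,0.016],"yaw": -0.006}
    - {"offset": [0,0.003,0.022],"yaw": -0.007}
    - {"offset": [0,0.003,0.025],"yaw": -0.007}
    - {"offset": [0,0.003,0.025],"yaw": -0.007}
    - {"offset": [0,0.003,0.025],"yaw": -0.007}
    - {"offset": [0,0.003,0.025],"yaw": -0.007}

```text
time_s: 8.45
eef_pos: [555.5, 68.3, 209.5]
ee_rot: [-0.508, 0.509, -0.491, 0.492]
force: [0.4, 0.2, -2.6]
grip_width: 0.698
```

```bash
python3 - <<'E'
from rig import ctrl
from h import *
s=ctrl.sense();c=ctrl.capture("wrist");T=wristT(s,c)
s2=ctrl.sense()
print(s["time_s"],s["eef_pos"].round(2),s2["eef_pos"].round(2),s["force"].round(2),toolT(s)[:3,:3].round(4).tolist(),toolT(s2)[:3,2].round(4))
cv2.imwrite("pics/w8.png",c["img"][:,:,::-1])
cv2.imwrite("pics/w8c.png",cv2.resize(c["img"][40:160,200:440,::-1],None,fx=3.3,fy=3.3,interpolation=cv2.INTER_CUBIC))
E
```

```text
8.45 [555.47  68.25 209.54] [555.45  68.26 209.63] [ 0.44  0.16 -2.58] [[0.0335, 0.0011, 0.9994], [-0.9994, -0.002, 0.0335], [0.002, -1.0, 0.001]] [0.9994 0.0335 0.0012]
```

View pics/w8.png

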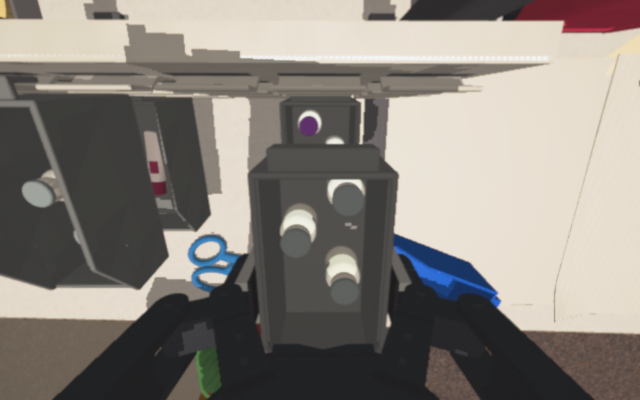

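View pics/w8c.png

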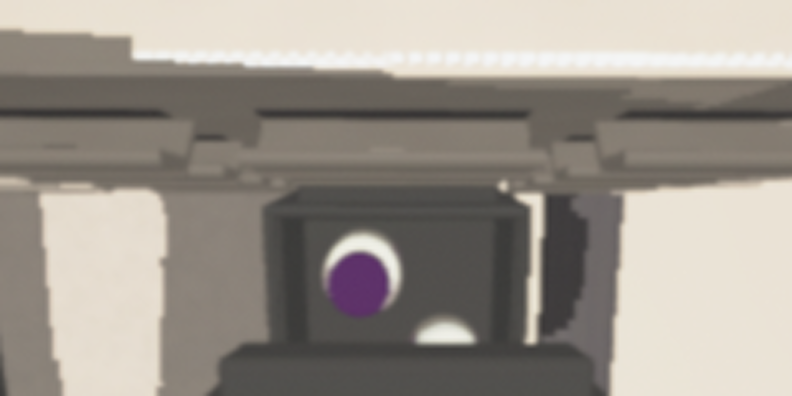

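```bash
python3 - <<'E'
import cv2,numpy as np
g=cv2.imread("pics/w8.png").astype(float).mean(2)
def sub(a,i): 
    d=(a[i-1]-a[i+1])/(2*(a[i-1]-2*a[i]+a[i+1]));return i+d
X=[];Y=[]
for x in list(range(130,230,10))+list(range(288,355,8))+list(range(400,440,8)):
    col=cv2.GaussianBlur(g[60:90,x-3:x+4].mean(1)[:,None],(1,3),0)[:,0]
    i=5+np.argmin(col[5:25]);X.append(x);Y.append(60+sub(col,i))
print(list(zip(X,np.round(Y,1))));X=np.array(X);Y=np.array(Y)
for _ in range(3):
    p=np.polyfit(X,Y,1);k=abs(Y-np.polyval(p,X))<.6;X,Y=X[k],Y[k]
print(p,len(X))
E
```

```text
[(130, np.float64(73.7)), (140, np.float64(73.9)), (150, np.float64(65.1)), (160, np.float64(68.1)), (170, np.float64(73.1)), (180, np.float64(73.6)), (190, np.float64(73.6)), (200, np.float64(73.6)), (210, np.float64(73.7)), (220, np.float64(73.8)), (288, np.float64(73.9)), (296, np.float64(73.9)), (304, np.float64(74.0)), (312, np.float64(74.1)), (320, np.float64(74.1)), (328, np.float64(74.1)), (336, np.float64(74.1)), (344, np.float64(74.1)), (352, np.float64(74.1)), (400, np.float64(74.1)), (408, np.float64(74.3)), (416, np.float64(74.3)), (424, np.float64(74.2)), (432, np.float64(74.3))]
[2.41706784e-03 7.32579579e+01] 13
```

Request:
jog_arm:
  targets:
    - {"offset": [-0.0005,0,0.002],"yaw": 0.002}
    - {"offset": [-0.001,0,0.006],"yaw": 0.002}
    - {"offset": [-0.0014,0,0.011],"yaw": 0.002}
    - {"offset": [-0.0014,0,0.015],"yaw": 0.002}
    - {"offset": [-0.0014,0,0.018],"yaw": 0.002}
    - {"offset": [-0.0014,0,0.019],"yaw": 0.002}
    - {"offset": [-0.0014,0,0.019],"yaw": 0.002}
    - {"offset": [-0.0014,0,0.019],"yaw": 0.002}

```text
time_s: 9.17
eef_pos: [574.3, 70.3, 209.5]
ee_rot: [-0.508, 0.508, -0.491, 0.493]
force: [-0.5, -0.6, -2.5]
grip_width: 0.696
```

```bash
cat > look.py <<'E'
import sys
from rig import ctrl
from h import *
n=sys.argv[1]
s=ctrl.sense();c=ctrl.capture("wrist");T=toolT(s)
print(round(s["time_s"],2),s["eef_pos"].round(2),"F",s["force"].round(2),"M",s["wrist_torque"].round(2),"zdir",T[:3,2].round(4),"w",round(s["grip_width"]*85.4,2))
cv2.imwrite(f"pics/{n}.png",c["img"][:,:,::-1])
cv2.imwrite(f"pics/{n}c.png",cv2.resize(c["img"][60:200,200:440,::-1],None,fx=3.3,fy=3.3,interpolation=cv2.INTER_CUBIC))
E
python3 look.py w9
```

```text
9.17 [574.35  70.3  209.54] F [-0.53 -0.59 -2.49] M [ 0.03 -0.04 -0.04] zdir [9.995e-01 3.150e-02 9.000e-04] w 59.4
```

View pics/w9c.png

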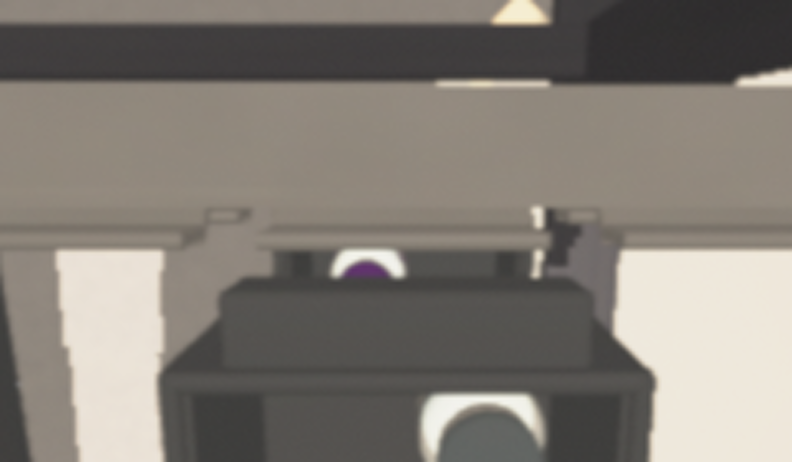

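Request:
jog_arm:
  targets:
    - {"offset": [0,0,0.001],"yaw": 0}
    - {"offset": [0,0,0.003],"yaw": 0}
    - {"offset": [0,0,0.005],"yaw": 0}
    - {"offset": [0,0,0.006],"yaw": 0}
    - {"offset": [0,0,0.006],"yaw": 0}

```text
time_s: 9.63
eef_pos: [580.5, 70.5, 209.6]
ee_rot: [-0.508, 0.508, -0.491, 0.493]
force: [-0.6, 0.1, -2.9]
grip_width: 0.696
```

Request:
jog_arm:
  targets:
    - {"offset": [0,0,0.0005],"yaw": 0}
    - {"offset": [0,0,0.001],"yaw": 0}
    - {"offset": [0,0,0.0015],"yaw": 0}
    - {"offset": [0,0,0.0015],"yaw": 0}

```text
time_s: 9.97
eef_pos: [582.1, 70.5, 209.6]
ee_rot: [-0.508, 0.508, -0.491, 0.493]
force: [-0.4, -0.7, -3.7]
grip_width: 0.696
```

Request:
jog_arm:
  targets:
    - {"offset": [0,0,0.0005],"yaw": 0}
    - {"offset": [0,0,0.001],"yaw": 0}
    - {"offset": [0,0,0.0012],"yaw": 0}
    - {"offset": [0,0,0.0012],"yaw": 0}

```text
time_s: 10.3
eef_pos: [583.3, 70.6, 209.5]
ee_rot: [-0.508, 0.508, -0.491, 0.493]
force: [0.3, -0.3, -3.3]
grip_width: 0.695
```

Request:
jog_arm:
  targets:
    - {"offset": [0,0,0.0005],"yaw": 0}
    - {"offset": [0,0,0.001],"yaw": 0}
    - {"offset": [0,0,0.001],"yaw": 0}

```text
time_s: 10.55
eef_pos: [584.3, 70.6, 209.6]
ee_rot: [-0.508, 0.508, -0.491, 0.493]
force: [-1.1, 0.2, -2.3]
grip_width: 0.695
```

Request:
jog_arm:
  targets:
    - {"offset": [0,0,0.0005],"yaw": 0}
    - {"offset": [0,0,0.001],"yaw": 0}
    - {"offset": [0,0,0.001],"yaw": 0}

```text
time_s: 10.8
eef_pos: [584.9, 70.6, 209.5]
ee_rot: [-0.507, 0.508, -0.492, 0.492]
force: [-5.0, -0.3, -0.5]
grip_width: 0.696
```

```bash
python3 look.py w10
```

```text
10.8 [584.87  70.6  209.54] F [-4.99 -0.32 -0.51] M [-0.01  0.7  -0.12] zdir [ 9.995e-01  3.140e-02 -6.000e-04] w 59.4
```

View pics/w10c.png

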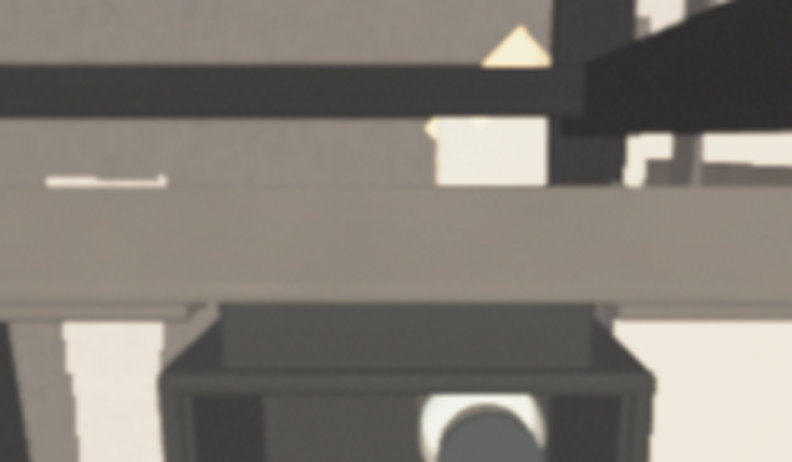

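Request:
jog_arm:
  targets:
    - {"offset": [0,0,-0.0008],"yaw": 0}
    - {"offset": [0,0,-0.0015],"yaw": 0}
    - {"offset": [0,0,-0.0016],"yaw": 0}
    - {"offset": [0,0,-0.0016],"yaw": 0}

```text
time_s: 11.18
eef_pos: [583.4, 70.6, 209.5]
ee_rot: [-0.507, 0.508, -0.492, 0.493]
force: [-0.5, 0.9, -2.8]
grip_width: 0.694
```

Request:
jog_arm:
  targets:
    - {"offset": [0,0.001,0],"yaw": 0}
    - {"offset": [0,0.002,0],"yaw": 0}
    - {"offset": [0,0.003,0],"yaw": 0}
    - {"offset": [0,0.004,0],"yaw": 0}
    - {"offset": [0,0.004,0],"yaw": 0}

```text
time_s: 11.6
eef_pos: [583.3, 70.6, 205.2]
ee_rot: [-0.507, 0.508, -0.492, 0.492]
force: [0.1, 0.5, -3.3]
grip_width: 0.697
```

Request:
jog_arm:
  targets:
    - {"offset": [0,0.0007,0],"yaw": 0}
    - {"offset": [0,0.0015,0],"yaw": 0}
    - {"offset": [0,0.002,0],"yaw": 0}
    - {"offset": [0,0.002,0],"yaw": 0}

```text
time_s: 11.93
eef_pos: [583.3, 70.6, 203.1]
ee_rot: [-0.507, 0.508, -0.492, 0.492]
force: [-0.2, -0.4, -3.2]
grip_width: 0.693
```

Request:
jog_arm:
  targets:
    - {"offset": [0,0.0007,0],"yaw": 0}
    - {"offset": [0,0.0015,0],"yaw": 0}
    - {"offset": [0,0.002,0],"yaw": 0}
    - {"offset": [0,0.002,0],"yaw": 0}

```text
time_s: 12.27
eef_pos: [583.2, 70.6, 200.9]
ee_rot: [-0.507, 0.508, -0.492, 0.492]
force: [0.5, -0.1, -3.0]
grip_width: 0.694
```

Request:
jog_arm:
  targets:
    - {"offset": [0,0.0007,0],"yaw": 0}
    - {"offset": [0,0.0015,0],"yaw": 0}
    - {"offset": [0,0.002,0],"yaw": 0}
    - {"offset": [0,0.002,0],"yaw": 0}

```text
time_s: 12.6
eef_pos: [583.1, 70.6, 198.8]
ee_rot: [-0.507, 0.509, -0.492, 0.492]
force: [-0.6, 0.4, -2.3]
grip_width: 0.697
```

Request:
jog_arm:
  targets:
    - {"offset": [0,0.001,0.0001],"yaw": 0}
    - {"offset": [0,0.002,0.0002],"yaw": 0}
    - {"offset": [0,0.003,0.0002],"yaw": 0}
    - {"offset": [0,0.003,0.0002],"yaw": 0}

```text
time_s: 12.93
eef_pos: [583.3, 70.5, 195.5]
ee_rot: [-0.507, 0.509, -0.492, 0.492]
force: [0.4, 0.0, -2.4]
grip_width: 0.7
```

Request:
jog_arm:
  targets:
    - {"offset": [0,0.0007,0.0001],"yaw": 0}
    - {"offset": [0,0.0015,0.0001],"yaw": 0}
    - {"offset": [0,0.002,0.0001],"yaw": 0}
    - {"offset": [0,0.002,0.0001],"yaw": 0}

```text
time_s: 13.27
eef_pos: [583.3, 70.6, 193.4]
ee_rot: [-0.507, 0.509, -0.492, 0.492]
force: [-0.1, -0.5, -3.3]
grip_width: 0.693
```

```bash
python3 look.py w11
```

```text
13.27 [583.33  70.55 193.39] F [-0.06 -0.52 -3.3 ] M [ 0.05 -0.06  0.02] zdir [ 0.9995  0.0314 -0.0018] w 59.21
```

View pics/w11c.png

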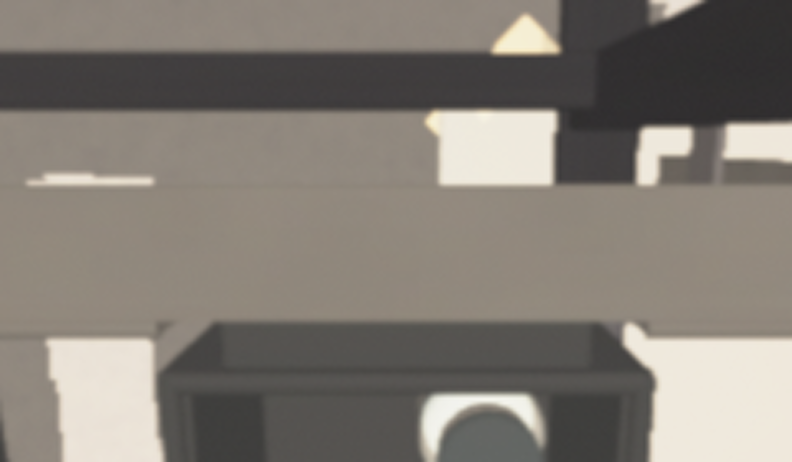

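Request:
jog_arm:
  targets:
    - {"offset": [0,0.0005,0],"yaw": 0}
    - {"offset": [0,0.001,0],"yaw": 0}
    - {"offset": [0,0.001,0],"yaw": 0}

```text
time_s: 13.57
eef_pos: [583.3, 70.6, 192.3]
ee_rot: [-0.507, 0.509, -0.492, 0.492]
force: [-0.3, 0.4, -2.7]
grip_width: 0.695
```

Request:
jog_arm:
  targets:
    - {"offset": [0,0.0005,0],"yaw": 0}
    - {"offset": [0,0.001,0],"yaw": 0}
    - {"offset": [0,0.001,0],"yaw": 0}

```text
time_s: 13.82
eef_pos: [583.3, 70.5, 191.3]
ee_rot: [-0.507, 0.509, -0.492, 0.492]
force: [-0.3, 0.0, -2.2]
grip_width: 0.699
```

Request:
jog_arm:
  targets:
    - {"offset": [0,0.0004,0],"yaw": 0}
    - {"offset": [0,0.0007,0],"yaw": 0}
    - {"offset": [0,0.0007,0],"yaw": 0}

```text
time_s: 14.07
eef_pos: [583.5, 70.6, 191.0]
ee_rot: [-0.507, 0.509, -0.492, 0.492]
force: [-1.4, 1.2, 0.4]
grip_width: 0.693
```

Request:
jog_arm:
  targets:
    - {"offset": [0,0.0004,0],"yaw": 0}
    - {"offset": [0,0.0005,0],"yaw": 0}
    - {"offset": [0,0.0005,0],"yaw": 0}
  grip_force: 25

```text
time_s: 14.32
eef_pos: [583.6, 70.5, 190.9]
ee_rot: [-0.507, 0.508, -0.492, 0.493]
force: [-2.2, -1.3, 2.4]
grip_width: 0.696
```

```bash
python3 look.py w12
```

```text
14.32 [583.6   70.55 190.9 ] F [-2.24 -1.32  2.43] M [ 0.02 -0.04 -0.01] zdir [ 9.995e-01  3.140e-02 -3.000e-04] w 59.42
```

View pics/w12.png

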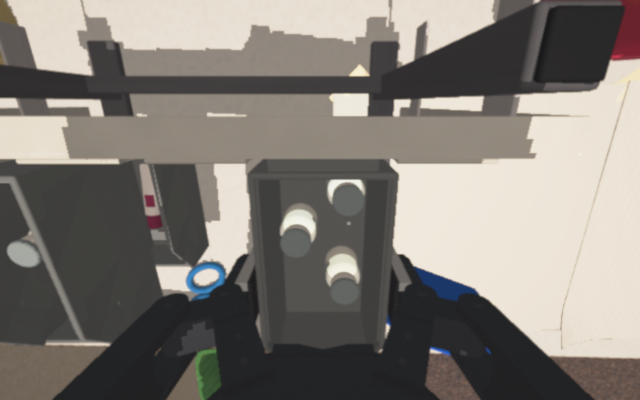

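Request:
jog_arm:
  targets:
    - {"offset": [0,0,-0.0005],"yaw": 0}
    - {"offset": [0,0,-0.001],"yaw": 0}
    - {"offset": [0,0,-0.0014],"yaw": 0}
    - {"offset": [0,0,-0.0014],"yaw": 0}

```text
time_s: 14.7
eef_pos: [582.5, 70.5, 191.0]
ee_rot: [-0.507, 0.508, -0.491, 0.493]
force: [1.3, -0.2, -0.1]
grip_width: 0.694
```

Request:
jog_arm:
  targets:
    - {"offset": [0,0.0002,-0.0005],"yaw": 0}
    - {"offset": [0,0.0004,-0.001],"yaw": 0}
    - {"offset": [0,0.0004,-0.001],"yaw": 0}

```text
time_s: 14.95
eef_pos: [581.7, 70.4, 190.8]
ee_rot: [-0.508, 0.508, -0.491, 0.493]
force: [3.2, 0.4, 0.8]
grip_width: 0.693
```

Request:
jog_arm:
  targets:
    - {"offset": [0,0.0003,0.0005],"yaw": 0}
    - {"offset": [0,0.0003,0.0005],"yaw": 0}
    - {"offset": [0,0.0003,0.0005],"yaw": 0}

```text
time_s: 15.2
eef_pos: [582.2, 70.4, 190.7]
ee_rot: [-0.508, 0.508, -0.491, 0.493]
force: [0.3, -0.7, 3.9]
grip_width: 0.693
```

Request:
jog_arm:
  targets:
    - {"offset": [0,0,0],"yaw": 0}
    - {"offset": [0,0,0],"yaw": 0}
    - {"offset": [0,0,0],"yaw": 0}
    - {"offset": [0,0,0],"yaw": 0}
    - {"offset": [0,0,0],"yaw": 0}
    - {"offset": [0,0,0],"yaw": 0}
  fingers: 0.068

```text
time_s: 15.7
eef_pos: [582.1, 70.4, 190.5]
ee_rot: [-0.508, 0.508, -0.491, 0.493]
force: [-0.4, -0.6, -0.1]
grip_width: 0.797
```

```bash
python3 look.py w13
```

```text
15.7 [582.1   70.4  190.55] F [-0.4  -0.64 -0.12] M [ 0.04  0.01 -0.01] zdir [0.9995 0.0313 0.0014] w 68.08
```

View pics/w13.png

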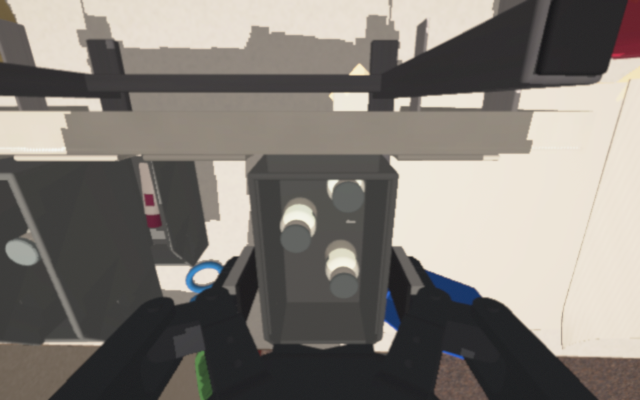

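Request:
jog_arm:
  targets:
    - {"offset": [0,0,0],"yaw": 0}
    - {"offset": [0,0,0],"yaw": 0}
    - {"offset": [0,0,0],"yaw": 0}
    - {"offset": [0,-0.002,0],"yaw": 0}
    - {"offset": [0,-0.006,0],"yaw": 0}
    - {"offset": [0,-0.012,0],"yaw": 0}
    - {"offset": [0,-0.02,0],"yaw": 0}
    - {"offset": [0,-0.03,0],"yaw": 0}
    - {"offset": [0,-0.042,0],"yaw": 0}
    - {"offset": [0,-0.054,0],"yaw": 0}
    - {"offset": [0,-0.064,0],"yaw": 0}
    - {"offset": [0,-0.07,0],"yaw": 0}
  fingers: 0.08

```text
time_s: 16.75
eef_pos: [582.3, 70.6, 262.6]
ee_rot: [0.508, -0.507, 0.491, -0.494]
force: [-0.5, -0.8, -0.2]
grip_width: 0.934
```

Request:
jog_arm:
  targets:
    - {"offset": [0,-0.01,-0.003],"yaw": 0}
    - {"offset": [0,-0.02,-0.01],"yaw": 0}
    - {"offset": [0,-0.03,-0.02],"yaw": 0}
    - {"offset": [0,-0.04,-0.035],"yaw": 0}
    - {"offset": [0,-0.05,-0.05],"yaw": 0}
    - {"offset": [0,-0.06,-0.065],"yaw": 0}
    - {"offset": [0,-0.07,-0.08],"yaw": 0}
    - {"offset": [0,-0.075,-0.095],"yaw": 0}
    - {"offset": [0,-0.08,-0.105],"yaw": 0}
    - {"offset": [0,-0.08,-0.11],"yaw": 0}
    - {"offset": [0,-0.08,-0.11],"yaw": 0}

```text
time_s: 17.67
eef_pos: [471.4, 67.3, 342.7]
ee_rot: [0.508, -0.507, 0.49, -0.494]
force: [-0.0, -0.2, 0.8]
grip_width: 0.939
```

```bash
python3 look.py w14; python3 - <<'E'
from rig import ctrl
import cv2
c=ctrl.capture("scene");cv2.imwrite("pics/s14.png",c["img"][:,:,::-1])
c=ctrl.capture("top");cv2.imwrite("pics/t14.png",c["img"][:,:,::-1])
E
```

```text
17.67 [471.41  67.33 342.66] F [-0.01 -0.15  0.85] M [-0.04 -0.    0.07] zdir [0.9995 0.0313 0.0046] w 80.17
```

View pics/w14.png

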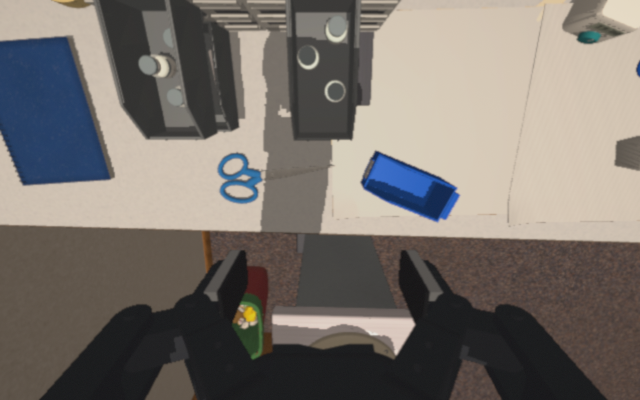

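View pics/s14.png

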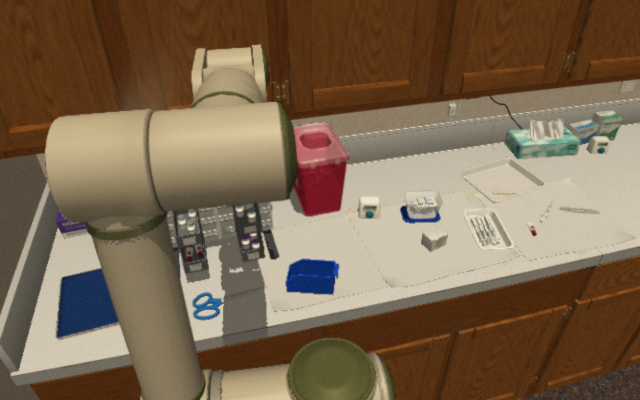

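View pics/t14.png

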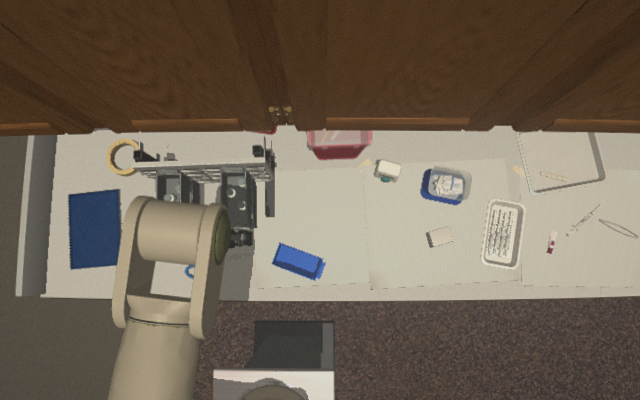

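```bash
python3 - <<'E'
import cv2
a=cv2.imread("pics/w14.png")[0:150,220:400];b=cv2.imread("pics/s14.png")[190:280,160:290]
cv2.imwrite("pics/fa.png",cv2.resize(a,None,fx=4,fy=4,interpolation=cv2.INTER_CUBIC))
cv2.imwrite("pics/fb.png",cv2.resize(b,None,fx=6,fy=6,interpolation=cv2.INTER_CUBIC))
E
```

```text
(no output)
```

View pics/fa.png

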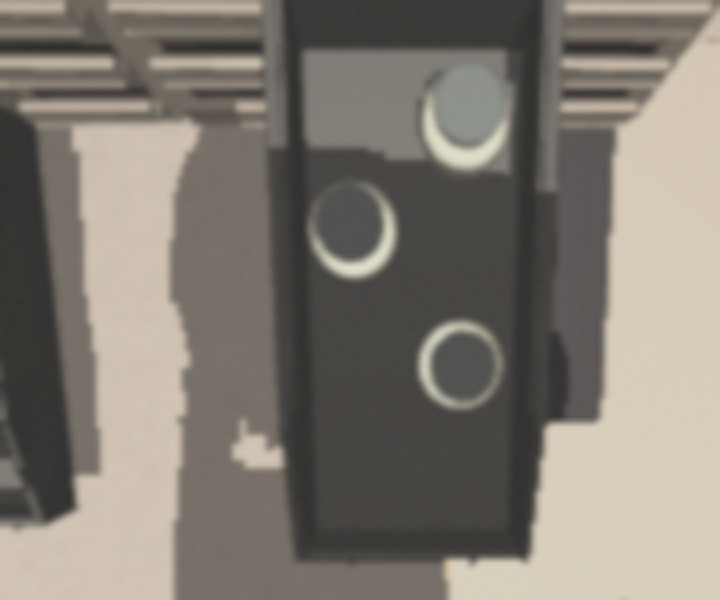

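View pics/fb.png

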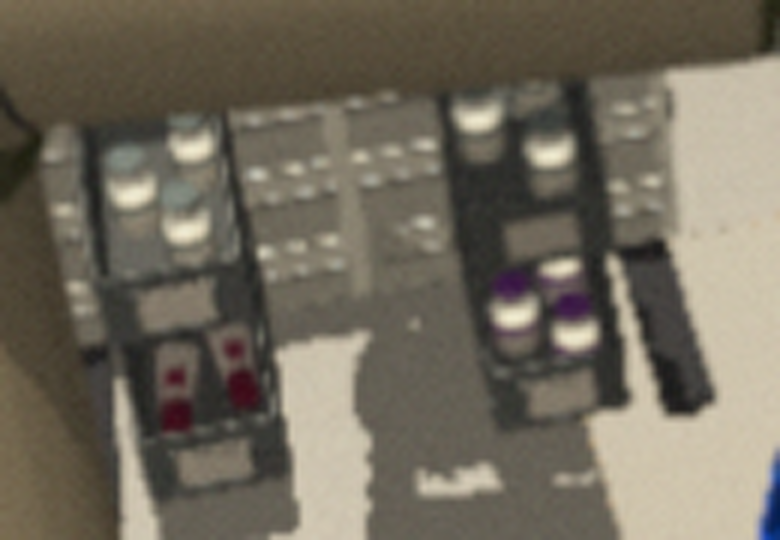

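The bin hangs square in the top row above the bin with the purple caps, and its three vials are upright. The pale patches on the worktop are gaps in the arm's shadow. I'm handing the job in.

```bash
python3 -c "
from rig import ctrl
print(ctrl.finish_job()); print(ctrl.sense()['time_s'])"
```

```text
the job is handed in; nothing more can be done
None
the job is handed in; nothing more can be done
```

The loose grey bin now hangs by its lip on the free top-row louvre, above the bin with the purple caps, and the job is handed in at about 18 s of the 56 s.

- **Placing:** I gripped it across the side walls and felt the panel with the lip at about 5 N. I backed off 1.5 mm and lowered in steps of 3 mm or less, 1 mm or less near the end, until the louvre carried it.
- **Caught before release:** the vertical force went from -3 N (the bin's weight) to between +2 and +4 N. A gentle pull back met about 3 N from the lip on the louvre. I let go only after that.
- **Last checks:** in the pictures the bin hangs square to the panel with all three vials upright. The other bins, blue look-alike, scissors, timer and carton look unmoved, and the gripper is clear with about 0 N on it.

No check failed. While lining up, the arm settled 1 to 4 mm off its target twice, once beside the bin before the grasp and once in front of the rack. I corrected it from the wrist camera each time.

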